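# Lay the aperture bracket down against the test box

### The job

The L-shaped aluminium aperture bracket is standing upright on its short arm in front of the tan test box. Pushing only lightly with your fingers, never gripping it or lifting it off the desk, tip it over towards the box and ease it down gently (do not let it drop), so that its tall arm lies flat on the desk, pointing at the box, and the short arm stands up; it must finish with the end of the tall arm up against the ledge along the foot of the box and square to it. Leave the other things on the desk where they are.

Things in the scene. Friction and masses are not known exactly. Their poses are not given: they have to be found in the camera images.
- bracket: Aluminium L, about 0.36 kg (varies by a third), standing on its short arm. Tall arm 160 mm high, 60 wide, 6 thick, with an 8 mm slot; short arm 95 mm long, 60 wide, 14 thick. Origin: outer corner of the bend, mid-width, on the desk. +z runs up the tall arm; the short arm runs along -x; the back of the tall arm is the plane x = 0 and looks to +x, at the box. When laid, +z points at the box, +x down.
- toe (a point): Middle of the short arm's free end, 95 mm from the back of the tall arm, 7 mm above the desk at the start, 95 mm up when laid. Tipped to the box, the bracket turns about its bend (held by friction only, about 0.6), balances at about 44 degrees, then falls by itself unless something stays against the inside (box side) of the rising short arm. A dark light hole lies 35 mm from the toe.
- tall_end (a point): Middle of the tall arm's free end face: 160 mm from the bend, half-way through its 6 mm thickness; 3 mm above the desk when the tall arm lies flat.
- testbox: Tan cast-iron test box, fixed. Base flange 170 x 170 mm, 14 mm high; its straight front edge, a low upright ledge 170 mm wide, is the stop. Body 146 wide, 138 high, its front 27 mm behind the ledge, round white light window in front, black rocker and readout on top. Origin: foot of the ledge face, mid-width, on the desk. +x points into the box, square to the ledge (bracket on the -x side); y along the ledge.
- top_plate: Bystander: silver rangefinder camera top plate, 138 x 36 x 28 mm. Origin under its centre; long side along y.
- adapter: Bystander: red anodised round tripod adapter, 54 mm across, 22 mm high with its stud. Origin under its centre.
- crank_a: Bystander: chrome rewind crank, a 22 mm disc with a folding arm, 13 mm high. Origin under the disc's centre.
- crank_b: Bystander: the other chrome rewind crank, the same.
- lens_cap: Bystander: clear acrylic lens cap, 58 mm across, 11 mm high, open side up. Origin under its centre.
- screwdriver: Bystander: screwdriver, 140 mm long, lying along its x.
- parts_tray: Bystander: white two-part tray of small screws, 70 x 100 x 18 mm. Origin under its centre; long side along y.
There are look-alikes about, which are no part of the job. Several things have the shape of the bracket; the one meant has the colours described above. Of the things that look like the testbox, take the one that is farthest from the robot's base at the start.

How it is judged:
At the end, for the whole second after the job is handed in: The bracket lies at rest on the back of its tall arm (flat within 2.3 degrees, short arm up), the end of the tall arm within 4 mm of the ledge, within 60 mm of the ledge's middle and square to it within 4 degrees (angle between bracket's own z axis and vertical between 1.53 and 1.61 rad and angle between bracket's own x axis and vertical above 3.08 rad and height (world z) of tall_end below 0.008 m and x of tall_end in the frame of testbox above -0.004 m and y of tall_end in the frame of testbox between -0.06 and 0.06 m and angle between the z axis of bracket and the x axis of testbox, either way round below 0.07 rad and linear speed of bracket below 0.01 m/s and angular speed of bracket below 0.1 rad/s); the robot touches nothing.
It fails at once if the bracket falls or is thrown over: it turns faster than 4 rad/s (its top about 0.6 m/s) (angular speed of bracket above 4 rad/s).
It fails at once if the bracket is lifted: its bend rises more than 15 mm off the desk (height (world z) of bracket above 0.015 m).
It fails at once if the bracket is gripped or pressed hard: the fingers bear on it with more than 45 N (contact force between the fingers and bracket above 45 N).
It fails at once if any bystander is moved more than 15 mm (distance of any of top_plate, adapter, crank_a, crank_b, lens_cap, screwdriver, parts_tray from where it was at the start of the episode above 0.015 m).
It also fails if it takes over 64 s, if anything falls off the work surface, if the arm or the gripper's body presses on something with over 40 N, if the wrist force passes 120 N, or if a joint passes its speed limit or range.

### The arm

A 6-joint arm with a two-finger parallel gripper is mounted at the origin on the work surface. World frame = base frame: x ahead of the robot, y to its left, z up, the work surface at z = 0. Lengths are in m, angles in rad, forces in N, time in s.
With the tool pointing down it reaches from about 0.35 to 0.975 m from the base axis. Payload 4.9 kg.
Tool frame: the origin (TCP) lies at the very end of the fingers, on their centre line; the grasp point (between the pads) lies 19 mm behind it; z points along the fingers, y is the line along which they close (so a half turn about z gives the same grasp; the last joint's range is limited). The gripper opens to 85 mm and grips with 20 to 120 N. Pads are 22 mm wide; open, the fingers measure 114 mm over their backs; the gripper's body (76 mm by 85 mm) begins 54 mm behind the grasp point. The pads swing forward as they close: fully open they stand 13 mm farther back than shut.
Start: joints at [-1.427, 0.053, 1.613, -0, 1.476, -0.119], TCP at [0.162, -0.604, 0.231] pointing down, gripper open.
Joint ranges: [-3.01, 3.01], [-1.01, 2.22], [0.06, 2.58], [-1.02, 4.17], [0.09, 2.62], [-3.14, 3.14]. Speed limits (rad/s): [2.57, 2.57, 3.14, 3.14, 3.14, 3.14].

### API

Orientations are given as a rotation vector (axis times angle).
In Python, from station import ctrl gives the robot as it stands.
- The arm moves only by the tool jog_arm, never from a script. Its argument "plan" is a list of rows, each a list of 7 numbers: the shift along the tool's x, y, z in units of 0.02 m (1.0 is 0.02 m), then the turn, a rotation vector about the tool's x, y, z in units of 45 degrees (1.0 is 45 degrees), then the opening, from -1 (shut) to 1 (fully open). A call has 1 to 8 rows; each row shifts and turns the commanded pose from where the row before left it, along the tool's axes as they then stand; what a row does not reach is not made up. A row lasts 1/10 s, in which the tool goes at most 50 mm and 8.59 degrees, less where a joint would pass 70% of its speed; a pose out of reach is approached as far as the arm can. A call with a number of a shift or a turn outside -1 to 1 is refused whole. A call with a gripper value outside its range is refused whole. The fingers move at their own pace and stop on an object; "grip_force" is the grip in N (left out, the last holds). Time passes only in rows, so rows that do not move let the fingers close. It gives the time, the measured TCP pose, the force, the opening and the grip force at its end, in the units of the state.
- ctrl.get_obs(): the state, without advancing time (a new reading comes with each control period).
- ctrl.get_image(name): name is "side" or "top" or "wrist"; returns (picture, depth): 420x560x3 uint8, red, green, blue; 420x560 float32, m along the optical axis (not along the pixel's ray), 0 where there is no reading.
- ctrl.camera_info(name): a dict with "camera_matrix" (3x3 intrinsics, pixels), "rvec" (rotation vector, rad) and "tvec" (3), from world to camera coordinates, as OpenCV has them; the wrist camera has in their place "T_tool_cam" (4x4, takes a point from camera to tool coordinates, whose origin is the TCP and whose axes are the flange's). Camera axes: x right, y down, z forward; pixel columns grow to the right and rows downward; lengths in m; the calibration is good to about 2 mm. A picture is of the moment at which its call begins: read the wrist's pose just before it. camera_info takes no time and is no camera call.
- ctrl.finish_job(): hands the job in; it is judged then, once.
The state is a dict: "t": time; "q": joint angles; "dq": joint speeds; "effort": joint torques, N m; "tool_pos": TCP position; "tool_rot": TCP orientation; "contact_force": force on the tool from outside, world axes, zero at the start; "wrist_torque": the same for the moment, N m; "opening": finger opening in m; "grip_force": force on a finger pad.
Only numpy, scipy, OpenCV 4.12 (cv2) and the standard library are available. Lean on these libraries where they do the work, as an engineer would, in place of code of your own. Each camera call takes 0.05 s, during which the arm holds its last target. There are 200 camera calls.

## Working session

There is one attempt and no reset: what is moved stays moved. The work goes in short steps, Python scripts to look and compute and a tool call to move; the robot and the scene stay as the last step left them, time stands still between calls to the robot, and variables do not carry over. Pictures are saved under pics/ and viewed, at most 10 in all, crops included, and the job is handed in when it is done.

Besides the shell and the picture viewer there is one more tool, called after "Emit:" in YAML: its name, and indented under it one key for each argument. jog_arm: Moves the arm, as the interface text tells. Shifts and turns lie within -1 to 1; 1 stands for 0.02 m of shift or 45 degrees of turn. Its arguments: {"type":"object","properties":{"plan":{"type":"array"},"grip_force":{"type":"number"}},"required":["plan"]}

```bash
ls; mkdir -p pics; cat > h.py <<'E'
import numpy as np,cv2
from scipy.spatial.transform import Rotation as R
from station import ctrl
def grab(n,save=None):
    o=ctrl.get_obs(); im,d=ctrl.get_image(n); c=ctrl.camera_info(n); K=np.array(c["camera_matrix"])
    if n=="wrist":
        T=np.eye(4);T[:3,:3]=R.from_rotvec(o["tool_rot"]).as_matrix();T[:3,3]=o["tool_pos"];W=T@np.array(c["T_tool_cam"])
    else:
        M=np.eye(4);M[:3,:3]=cv2.Rodrigues(np.array(c["rvec"],float))[0];M[:3,3]=np.ravel(c["tvec"]);W=np.linalg.inv(M)
    if save: cv2.imwrite(save,im[:,:,::-1])
    return im,d,K,W
def cloud(d,K,W):
    v,u=np.mgrid[:d.shape[0],:d.shape[1]]
    P=np.stack([(u-K[0,2])/K[0,0]*d,(v-K[1,2])/K[1,1]*d,d],-1)
    return P@W[:3,:3].T+W[:3,3]
E
python3 - <<'E'
from h import *
for n in("top","side"):
    im,d,K,W=grab(n,f"pics/{n}0.png"); np.savez(f"{n}0.npz",im=im,d=d,K=K,W=W); print(n,W.round(3).tolist(),(d>0).mean())
E
```

```text
pics
top [[-0.002, -0.994, 0.109, 0.432], [-1.0, 0.003, 0.013, 0.092], [-0.013, -0.109, -0.994, 1.066], [0.0, 0.0, 0.0, 1.0]] 0.9960671768707483
side [[0.992, -0.093, 0.088, 0.463], [-0.127, -0.746, 0.654, -0.433], [0.005, -0.66, -0.752, 0.776], [0.0, 0.0, 0.0, 1.0]] 0.9958715986394557
```

View pics/top0.png

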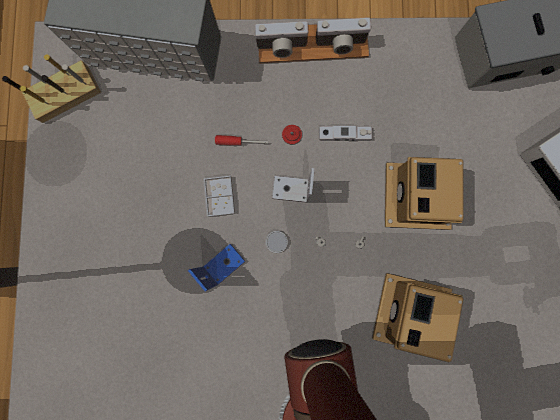

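View pics/side0.png

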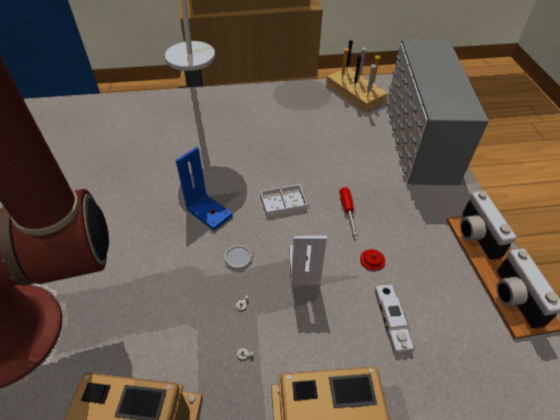

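The bracket candidates are the silver L at top (293,188), standing with its tall arm on the right, and a blue L at (217,268). Silver is the one described. The test box candidates are tan boxes at (425,190) and (420,315). The upper one is farther from the base, which is near (315,400), and it faces the silver bracket.

```bash
cat > m.py <<'E'
from h import *
def fitline(p): 
    vx,vy,x,y=cv2.fitLine(p.astype(np.float32),cv2.DIST_HUBER,0,.01,.01).ravel(); return np.array([vx,vy]),np.array([x,y])
for n in("top","side"):
    f=np.load(f"{n}0.npz"); P=cloud(f["d"],f["K"],f["W"]); X,Y,Z=P[...,0],P[...,1],P[...,2]
    print(n,"desk z",np.median(Z[(Z<.008)&(Z>-.02)]))
    if n=="top":
        print("at px", P[188,282].round(4),P[183,312].round(4),P[190,391].round(4),P[190,440].round(4))
        c=P[188,293]
        m=(Z>.007)&(Z<.02)&(abs(X-c[0])<.06)&(abs(Y-c[1])<.09); q=P[m][:,:2]
        print("short arm rect",cv2.minAreaRect(q.astype(np.float32)), np.median(Z[m]))
        # flange front edge: per row leftmost flange-height px
        g=(Z>.007)&(Z<.022)
        e=[]
        for r in range(155,235):
            cs=[c for c in range(378,400) if g[r,c]]
            if cs: e.append(P[r,cs[0],:2])
        e=np.array(e);print("flange edge",len(e),e[:,0].min(),e[:,0].max(),fitline(e))
        b=(Z>.1)&(abs(Y-P[190,440,1])<.12)&(abs(X-P[190,440,0])<.11); print("box body",cv2.minAreaRect(P[b][:,:2].astype(np.float32)))
    c=np.array([.60,.03])
    m=(Z>.03)&(Z<.17)&(abs(X-.6)<.08)&(abs(Y-.04)<.12); q=P[m]
    print("tall",len(q),q.min(0).round(4),q.max(0).round(4),np.median(q,0).round(4))
    if len(q)>10: print(cv2.minAreaRect(q[:,:2].astype(np.float32)),fitline(q[:,:2]))
E
python3 m.py
python3 - <<'E'
from h import *
im=np.load("top0.npz")["im"][120:260,200:480]
cv2.imwrite("pics/crop.png",cv2.resize(im[:,:,::-1],None,fx=2.8,fy=2.8))
o=ctrl.get_obs();print(o["t"],o["tool_pos"],o["tool_rot"])
E
```

```text
top desk z -0.0008700101429202078
at px [0.5926 0.1036 0.0137] [0.5814 0.0342 0.1598] [ 0.5865 -0.1814  0.0122] [ 0.5676 -0.2609  0.1382]
short arm rect ((0.5914400815963745, 0.08212211728096008), (0.08869714289903641, 0.060578592121601105), 83.89598846435547) 0.012997351544049685
flange edge 65 0.4899752032959084 0.658096548917555 (array([ 0.9991771 , -0.04056031], dtype=float32), array([ 0.5683371 , -0.16808572], dtype=float32))
box body ((0.5715926885604858, -0.2550320625305176), (0.12966011464595795, 0.15104803442955017), 87.29339599609375)
tall 134 [0.5561 0.0292 0.0321] [0.6161 0.0413 0.1633] [0.5818 0.0366 0.1565]
((0.5861058235168457, 0.03533037379384041), (0.005995239596813917, 0.06001652404665947), 83.66899108886719) (array([ 0.99654734, -0.08302631], dtype=float32), array([0.5833245 , 0.03752245], dtype=float32))
side desk z 0.0017724283698733467
tall 1278 [0.5564 0.0297 0.0301] [0.6162 0.0431 0.1649] [0.5864 0.0347 0.1061]
((0.5865868926048279, 0.03684140741825104), (0.009868436492979527, 0.060084033757448196), 83.11637878417969) (array([ 0.9941896 , -0.10764315], dtype=float32), array([0.5831588 , 0.03491772], dtype=float32))
0.1 [ 0.16228312 -0.60297371  0.23019156] [-3.11266388e+00 -4.11381634e-01  2.47304328e-05]
```

View pics/crop.png

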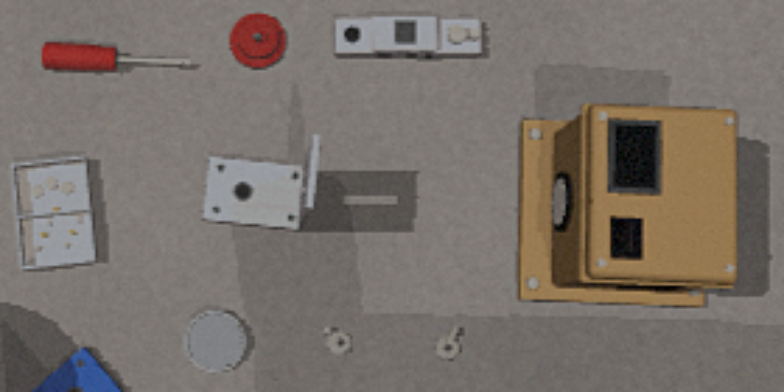

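The crop shows the silver L with a dark hole at crop (243,190) and a slot shadow. Its tall arm faces the upper tan box, whose ledge is at crop x≈522, so the choice is right. I'll approach with the closing axis along the tipping direction, so the front finger pushes the tall arm and the rear finger catches the short arm.

Emit:
jog_arm:
  plan:
    - [0, 0, -0.5, 0, 0, 0.158, 0.41]
    - [0, 0, -0.5, 0, 0, 0.158, 0.41]
    - [0, 0, -0.5, 0, 0, 0.158, 0.41]
    - [0.47, -1, 0, 0, 0, 0, 0.41]
    - [0.47, -1, 0, 0, 0, 0, 0.41]
    - [0.47, -1, 0, 0, 0, 0, 0.41]
    - [0.47, -1, 0, 0, 0, 0, 0.41]
    - [0.47, -1, 0, 0, 0, 0, 0.41]
  grip_force: 20

```text
t: 0.9
tool_pos: [0.2203, -0.5082, 0.2606]
tool_rot: [-3.136, 0.172, 0.0]
contact_force: [0.6, 0.2, -0.5]
opening: 0.0604
grip_force: 0.0
```

Emit:
jog_arm:
  plan:
    - [0.47, -1, 0, 0, 0, 0, 0.41]
    - [0.47, -1, 0, 0, 0, 0, 0.41]
    - [0.47, -1, 0, 0, 0, 0, 0.41]
    - [0.47, -1, 0, 0, 0, 0, 0.41]
    - [0.47, -1, 0, 0, 0, 0, 0.41]
    - [0.47, -1, 0, 0, 0, 0, 0.41]
    - [0.47, -1, 0, 0, 0, 0, 0.41]
    - [0.47, -1, 0, 0, 0, 0, 0.41]

```text
t: 1.7
tool_pos: [0.3124, -0.3574, 0.2607]
tool_rot: [-3.136, 0.172, 0.001]
contact_force: [0.7, 0.2, 0.7]
opening: 0.06
grip_force: 0.0
```

Emit:
jog_arm:
  plan:
    - [0.47, -1, 0, 0, 0, 0, 0.41]
    - [0.47, -1, 0, 0, 0, 0, 0.41]
    - [0.47, -1, 0, 0, 0, 0, 0.41]
    - [0.47, -1, 0, 0, 0, 0, 0.41]
    - [0.47, -1, 0, 0, 0, 0, 0.41]
    - [0.47, -1, 0, 0, 0, 0, 0.41]
    - [0.47, -1, 0, 0, 0, 0, 0.41]
    - [0.47, -1, 0, 0, 0, 0, 0.41]

```text
t: 2.5
tool_pos: [0.4046, -0.2066, 0.2608]
tool_rot: [-3.136, 0.172, 0.001]
contact_force: [0.4, -0.2, 0.4]
opening: 0.0599
grip_force: 0.0
```

Emit:
jog_arm:
  plan:
    - [0.47, -1, 0, 0, 0, 0, 0.41]
    - [0.47, -1, 0, 0, 0, 0, 0.41]
    - [0.47, -1, 0, 0, 0, 0, 0.41]
    - [0.47, -1, 0, 0, 0, 0, 0.41]
    - [0.47, -1, 0, 0, 0, 0, 0.41]
    - [0.47, -1, 0, 0, 0, 0, 0.41]
    - [0.47, -1, 0, 0, 0, 0, 0.41]
    - [0.47, -1, 0, 0, 0, 0, 0.41]

```text
t: 3.3
tool_pos: [0.4968, -0.0558, 0.2607]
tool_rot: [-3.137, 0.172, 0.001]
contact_force: [-0.2, -0.5, -0.4]
opening: 0.0598
grip_force: 0.0
```

Emit:
jog_arm:
  plan:
    - [0.49, -1, 0, 0, 0, 0, 0.41]
    - [0.49, -1, 0, 0, 0, 0, 0.41]
    - [0.49, -1, 0, 0, 0, 0, 0.41]
    - [0.49, -1, 0, 0, 0, 0, 0.41]
    - [0.49, -1, 0, 0, 0, 0, 0.41]
    - [0.49, -1, 0, 0, 0, 0, 0.41]
    - [0.49, -1, 0, 0, 0, 0, 0.41]
    - [0.49, -1, 0, 0, 0, 0, 0.41]

```text
t: 4.1
tool_pos: [0.5922, 0.0945, 0.2606]
tool_rot: [3.137, -0.172, -0.002]
contact_force: [-0.0, 0.3, 0.1]
opening: 0.0604
grip_force: 0.0
```

```bash
cat > est.py <<'E'
from h import *
# bracket: points of silver tall arm, in vertical tipping plane (u toward box, v lateral, h)
B=np.array([.586,.0325]); U=np.array([-.108,-.994]); V=np.array([.994,-.108])
def est(n="side",save=None):
    im,d,K,W=grab(n,save); P=cloud(d,K,W); q=P[...,:2]-B
    return im,P,q@U,q@V,P[...,2]
E
python3 - <<'E'
from est import *
a,P,u,v,h=est("side"); b=grab("wrist")[0]
cv2.imwrite("pics/hov.png",np.hstack([a[120:420,130:530],b[60:360,80:480]])[:,:,::-1])
o=ctrl.get_obs();print(o["tool_pos"],o["contact_force"])
m=(h>.18)&(h<.35)&(abs(v)<.08)&(u>-.2)&(u<.1)
for z in (.19,.22,.25,.26,.265,.27,.28,.30,.33):
    k=m&(abs(h-z)<.003)
    if k.sum(): print(z,k.sum(),u[k].min().round(4),u[k].max().round(4),v[k].min().round(4),v[k].max().round(4))
E
```

```text
[0.59244668 0.09541591 0.26036357] [-0.23963199  0.28302606 -0.45662152]
0.265 7 -0.0282 -0.026 -0.0094 0.0054
0.27 21 -0.0931 -0.0244 -0.0114 0.0083
0.28 38 -0.0922 -0.0181 -0.0128 0.0079
0.3 4 -0.0923 -0.0187 -0.0085 0.0026
0.33 27 -0.0876 0.0026 -0.0189 0.0092
```

View pics/hov.png

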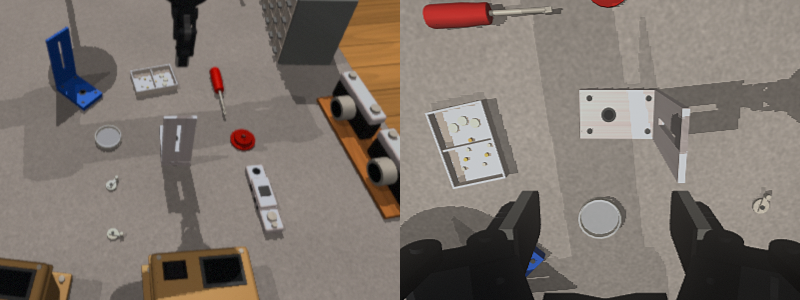

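The side view shows the gripper above the bracket, which is at (180,140) with nothing touching. The wrist view shows the short arm at (617,113) and the tall arm at (672,135), lined up with the finger axis. Next I descend inside the L.

```bash
python3 - <<'E'
from est import *
im,P,u,v,h=est("wrist")
m=(h>.01)&(h<.018)&(u<-.015)&(u>-.12)&(abs(v)<.05); print(cv2.minAreaRect(np.c_[u[m],v[m]].astype(np.float32)),np.median(h[m]))
m=(h>.04)&(h<.17)&(abs(u)<.03)&(abs(v)<.05); print(m.sum(),cv2.minAreaRect(np.c_[u[m],v[m]].astype(np.float32)))
E
```

```text
((-0.05622139200568199, 0.0019402559846639633), (0.059659481048583984, 0.08246409147977829), 89.95979309082031) 0.013993478461214015
2193 ((-0.005275419447571039, 0.0014949049800634384), (0.006691223010420799, 0.06029987335205078), 0.16578635573387146)
```

Emit:
jog_arm:
  plan:
    - [0, 0, 1, 0, 0, 0, 0.41]
    - [0, 0, 1, 0, 0, 0, 0.41]
    - [0, 0, 1, 0, 0, 0, 0.41]
    - [0, 0, 1, 0, 0, 0, 0.41]
    - [0, 0, 1, 0, 0, 0, 0.41]
    - [0, 0, 1, 0, 0, 0, 0.41]
    - [0, 0, 1, 0, 0, 0, 0.41]
    - [0, 0, 0.5, 0, 0, 0, 0.41]

```text
t: 5.05
tool_pos: [0.5912, 0.0921, 0.111]
tool_rot: [3.134, -0.172, -0.003]
contact_force: [-6.9, -1.7, 37.9]
opening: 0.0602
grip_force: 16.5
```

The knuckle is pressing on top of the tall arm, so I'm backing up.

Emit:
jog_arm:
  plan:
    - [0, 0, -1, 0, 0, 0, 0.41]
    - [0, 0, -0.5, 0, 0, 0, 0.41]

```text
t: 5.25
tool_pos: [0.5926, 0.0931, 0.1429]
tool_rot: [3.137, -0.173, 0.003]
contact_force: [0.1, 0.6, 0.4]
opening: 0.0603
grip_force: 0.0
```

```bash
python3 - <<'E'
from est import *
im,P,u,v,h=est("side","pics/s2.png")
cv2.imwrite("pics/s2c.png",cv2.resize(im[130:330,230:430,::-1],None,fx=3,fy=3))
o=ctrl.get_obs();print(o["t"],o["tool_pos"],o["contact_force"])
m=(h>.03)&(h<.16)&(abs(u)<.016)&(abs(v)<.05); print(m.sum(),cv2.minAreaRect(np.c_[u[m],v[m]].astype(np.float32)))
T=o["tool_pos"]
for z in (.01,.02,.03,.04,.05,.06,.08):
    k=(abs(h-T[2]-z)<.004)&(abs(v)<.08)&(abs(u+.06)<.12); print(z,k.sum(),u[k].max().round(4) if k.sum() else 0)
E
```

```text
5.3 [0.59371229 0.09327373 0.14489632] [0.99873981 0.23616346 1.32754585]
1170 ((-0.003965239971876144, 0.0001073293387889862), (0.010696232318878174, 0.06014198064804077), 2.0857343673706055)
0.01 113 0.0003
0.02 115 0.0005
0.03 14 -0.0168
0.04 0 0
0.05 13 -0.0001
0.06 71 0.0024
0.08 79 0.0052
```

View pics/s2c.png

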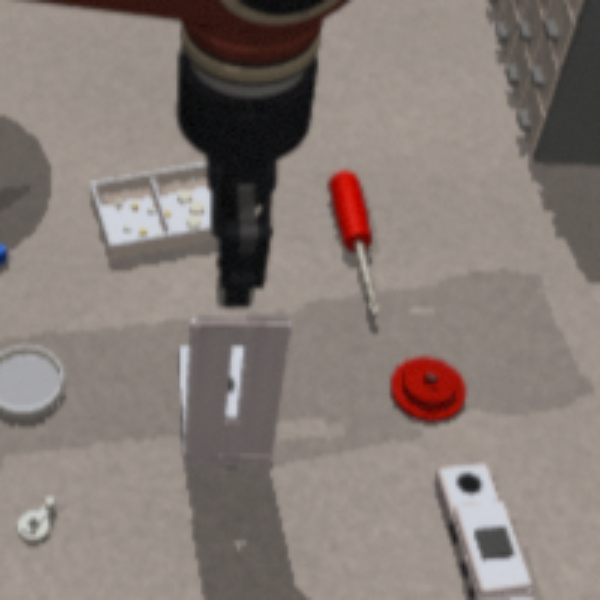

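The bracket at crop (240,385) is undisturbed. The knuckles protrude about 45 mm above the tip, so I'll push from a TCP height of about 0.128.

Emit:
jog_arm:
  plan:
    - [0, 0, 0.8, 0, 0, 0, 0.41]
    - [0, 0.2, 0, 0, 0, 0, 0.41]
    - [0, 0.2, 0, 0, 0, 0, 0.41]
    - [0, 0.2, 0, 0, 0, 0, 0.41]
    - [0, 0.2, 0, 0, 0, 0, 0.41]
    - [0, 0.2, 0, 0, 0, 0, 0.41]

```text
t: 5.9
tool_pos: [0.5899, 0.0735, 0.1252]
tool_rot: [-3.137, 0.172, 0.0]
contact_force: [-0.3, 0.5, -0.2]
opening: 0.06
grip_force: 0.4
```

```bash
cat > th.py <<'E'
from est import *
def th(save=None):
    """plane fit of tall arm's back from the side view"""
    im,P,u,v,h=est("side",save)
    hsv=cv2.cvtColor(im,cv2.COLOR_RGB2HSV)
    m=(h>.012)&(h<.175)&(u>-.03)&(u<.165)&(abs(v-.01)<.055)&(hsv[...,1]<60)&(hsv[...,2]>70)
    p=np.c_[u[m],v[m],h[m]]
    best=0;rng=np.random.default_rng(0)
    for _ in range(300):
        a,b,c=p[rng.choice(len(p),3,False)]; n=np.cross(b-a,c-a); L=np.linalg.norm(n)
        if L<1e-5: continue
        k=abs((p-a)@n/L)<.002
        if k.sum()>best: best,kk=k.sum(),k
    q=p[kk];c=q.mean(0);n=np.linalg.svd(q-c,full_matrices=False)[2][2]; n*=np.sign(n[0])
    # bend = plane at h=0
    t=np.degrees(np.arctan2(-n[2]*-1,n[0])); ub=c[0]+c[2]*n[2]/n[0]
    o=ctrl.get_obs(); q0=np.array(o["tool_pos"][:2])-B
    print("theta",t.round(1),"yawerr",np.degrees(np.arctan2(n[1],n[0])).round(1),"bend u",ub.round(4),"N",best,"top",q.max(0).round(3),"v",q[:,1].min().round(3))
    print("t",round(o["t"],2),"tool u,v,z",(q0@U).round(4),(q0@V).round(4),round(o["tool_pos"][2],4),"F(u,v,h)",(np.array(o["contact_force"][:2])@U).round(1),(np.array(o["contact_force"][:2])@V).round(1),round(o["contact_force"][2],1))
if __name__=="__main__":
    import sys; th(*sys.argv[1:])
E
python3 th.py
```

```text
theta -3.9 yawerr -0.1 bend u -0.002 N 1193 top [0.01  0.03  0.164] v -0.03
t 5.95 tool u,v,z -0.0407 -0.0005 0.1253 F(u,v,h) -1.3 0.0 -0.1
```

Emit:
jog_arm:
  plan:
    - [0, 0.3, 0, 0, 0, 0, 0.41]
    - [0, 0.3, 0, 0, 0, 0, 0.41]
    - [0, 0.3, 0, 0, 0, 0, 0.41]
    - [0, 0.3, 0, 0, 0, 0, 0.41]
    - [0, 0.25, 0, 0, 0, 0, 0.41]
    - [0, 0.2, 0, 0, 0, 0, 0.41]
    - [0, 0.2, 0, 0, 0, 0, 0.41]

```text
t: 6.65
tool_pos: [0.5859, 0.0366, 0.1253]
tool_rot: [3.137, -0.172, 0.0]
contact_force: [0.3, 0.6, 0.9]
opening: 0.0602
grip_force: 0.3
```

```bash
sed -i 's/-n\[2\]\*-1/-n[2]/' th.py; python3 th.py
```

```text
theta 18.1 yawerr -0.2 bend u -0.0022 N 675 top [0.049 0.03  0.156] v -0.03
t 6.7 tool u,v,z -0.0036 -0.0005 0.1254 F(u,v,h) -0.6 0.1 0.5
```

Emit:
jog_arm:
  plan:
    - [0, 0.2, 0, 0, 0, 0, 0.41]
    - [0, 0.2, 0, 0, 0, 0, 0.41]
    - [0, 0.2, 0, 0, 0, 0, 0.41]
    - [0, 0.2, 0, 0, 0, 0, 0.41]
    - [0, 0.15, 0, 0, 0, 0, 0.41]

```text
t: 7.2
tool_pos: [0.5838, 0.0178, 0.1253]
tool_rot: [3.137, -0.172, 0.0]
contact_force: [0.1, 0.8, 0.9]
opening: 0.06
grip_force: 0.2
```

```bash
python3 th.py
```

```text
theta 24.8 yawerr -0.3 bend u -0.0023 N 380 top [0.068 0.03  0.151] v -0.03
t 7.25 tool u,v,z 0.0152 -0.0006 0.1253 F(u,v,h) -0.3 0.5 0.3
```

Emit:
jog_arm:
  plan:
    - [0, -0.12, 0.5, 0, 0, 0, 0.41]
    - [0, -0.12, 0.5, 0, 0, 0, 0.41]
    - [0, -0.15, 0.5, 0, 0, 0, 0.41]
    - [0, -0.15, 0.5, 0, 0, 0, 0.41]
    - [0, -0.15, 0.5, 0, 0, 0, 0.41]

```text
t: 7.75
tool_pos: [0.5849, 0.0323, 0.0739]
tool_rot: [3.137, -0.171, -0.002]
contact_force: [-0.4, -0.6, 0.5]
opening: 0.0599
grip_force: 0.2
```

```bash
python3 th.py
```

```text
theta 29.5 yawerr -0.6 bend u -0.0021 N 156 top [0.08  0.029 0.143] v -0.03
t 7.8 tool u,v,z 0.0 -0.0023 0.072 F(u,v,h) -0.4 -1.1 -1.6
```

Emit:
jog_arm:
  plan:
    - [0, -0.15, 0.4, 0, 0, 0, 0.41]
    - [0, -0.15, 0.4, 0, 0, 0, 0.41]
    - [0, -0.12, 0.4, 0, 0, 0, 0.41]
    - [0, 0, 0, 0, 0, 0, 0.41]

```text
t: 8.2
tool_pos: [0.5852, 0.0406, 0.0497]
tool_rot: [3.137, -0.171, -0.004]
contact_force: [-0.5, -0.5, 0.5]
opening: 0.0602
grip_force: 0.0
```

```bash
python3 th.py pics/s3.png; python3 - <<'E'
import cv2
a=cv2.imread("pics/s3.png")
cv2.imwrite("pics/s3c.png",cv2.resize(a[180:310,230:400],None,fx=4,fy=4))
E
```

```text
theta 36.3 yawerr -1.2 bend u -0.0135 N 236 top [0.089 0.03  0.139] v -0.03
t 8.25 tool u,v,z -0.0078 -0.0013 0.0504 F(u,v,h) -0.7 0.8 -0.3
```

View pics/s3c.png

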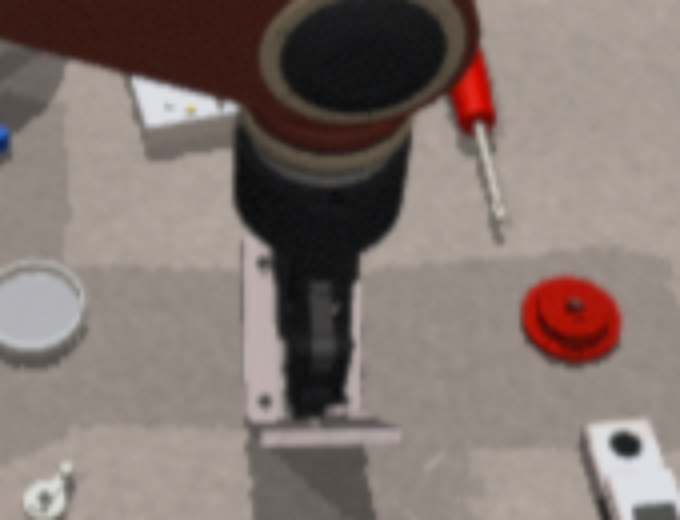

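The view runs nearly along the tall arm, whose end edge is at crop (330,435). The short arm's inner face shows on both sides of the finger, so I'll measure from that face from here on.

```bash
cat > sh.py <<'E'
from est import *
def run(cam="side"):
    im,P,u,v,h=est(cam); hsv=cv2.cvtColor(im,cv2.COLOR_RGB2HSV)
    m=(h>.02)&(h<.12)&(u>-.1)&(u<.03)&(abs(v-.005)<.04)&(hsv[...,1]<70)&(hsv[...,2]>70)
    p=np.c_[u[m],v[m],h[m]];best=0;rng=np.random.default_rng(0)
    for _ in range(400):
        a,b,c=p[rng.choice(len(p),3,False)]; n=np.cross(b-a,c-a); L=np.linalg.norm(n)
        if L<1e-5: continue
        k=abs((p-a)@n/L)<.002
        if k.sum()>best: best,kk=k.sum(),k
    q=p[kk];c=q.mean(0);n=np.linalg.svd(q-c,full_matrices=False)[2][2]; n*=np.sign(n[0])
    t=np.arctan2(n[0],n[2]); ub=(n@c-.014)/n[0]
    o=ctrl.get_obs(); q0=np.array(o["tool_pos"][:2])-B; f=np.array(o["contact_force"])
    print(cam,"theta",np.degrees(t).round(1),"nv",n[1].round(3),"bend u",ub.round(4),"N",best,len(p),"min",q.min(0).round(3),"max",q.max(0).round(3))
    print("t",round(o["t"],2),"tool uvz",(q0@U).round(4),(q0@V).round(4),round(o["tool_pos"][2],4),"F",(f[:2]@U).round(1),(f[:2]@V).round(1),f[2].round(1))
run("side");run("top")
E
python3 sh.py
```

```text
side theta 34.0 nv 0.015 bend u 0.0005 N 334 477 min [-0.073 -0.029  0.02 ] max [-0.002  0.03   0.066]
t 8.3 tool uvz -0.0078 -0.0008 0.051 F -1.6 0.5 0.6
top theta 32.9 nv 0.027 bend u -0.0008 N 102 209 min [-0.073 -0.03   0.02 ] max [-0.003 -0.006  0.065]
t 8.35 tool uvz -0.0077 -0.0005 0.0514 F -0.5 0.4 -0.0
```

Emit:
jog_arm:
  plan:
    - [0, 0.1, 0.1, 0, 0, 0, 0.41]
    - [0, 0.1, 0.1, 0, 0, 0, 0.41]
    - [0, 0.1, 0, 0, 0, 0, 0.41]
    - [0, 0.05, 0, 0, 0, 0, 0.41]
    - [0, 0, 0, 0, 0, 0, 0.41]

```text
t: 8.85
tool_pos: [0.5855, 0.0329, 0.0474]
tool_rot: [3.137, -0.172, 0.0]
contact_force: [0.6, 0.5, -0.2]
opening: 0.0602
grip_force: 0.0
```

```bash
python3 sh.py
```

```text
side theta 43.1 nv 0.004 bend u -0.0009 N 309 453 min [-0.061 -0.029  0.02 ] max [0.    0.03  0.076]
t 8.9 tool uvz -0.0005 -0.0005 0.0474 F 0.7 0.2 -0.2
top theta 42.7 nv -0.023 bend u 0.0001 N 89 172 min [-0.061 -0.03   0.02 ] max [-0.001 -0.008  0.075]
t 8.95 tool uvz -0.0006 -0.0005 0.0474 F 1.1 1.0 -0.1
```

Emit:
jog_arm:
  plan:
    - [0, 0.1, 0, 0, 0, 0, 0.41]
    - [0, 0.1, 0, 0, 0, 0, 0.41]
    - [0, 0.1, 0, 0, 0, 0, 0.41]
    - [0, 0.1, 0, 0, 0, 0, 0.41]
    - [0, 0, 0, 0, 0, 0, 0.41]

```text
t: 9.45
tool_pos: [0.5847, 0.025, 0.0475]
tool_rot: [3.137, -0.172, 0.0]
contact_force: [-0.2, -0.3, -0.1]
opening: 0.0602
grip_force: 0.3
```

```bash
python3 sh.py
```

```text
side theta 48.3 nv 0.01 bend u -0.0006 N 297 430 min [-0.052 -0.03   0.02 ] max [0.002 0.03  0.08 ]
t 9.5 tool uvz 0.0075 -0.0005 0.0474 F 0.6 0.8 -0.7
top theta 48.1 nv 0.055 bend u -0.002 N 77 165 min [-0.055 -0.03   0.021] max [ 0.001 -0.008  0.083]
t 9.55 tool uvz 0.0074 -0.0005 0.0474 F -0.1 -0.2 0.2
```

Emit:
jog_arm:
  plan:
    - [0, 0.08, -0.05, 0, 0, 0, 0.41]
    - [0, 0.08, -0.05, 0, 0, 0, 0.41]
    - [0, 0.08, -0.05, 0, 0, 0, 0.41]
    - [0, 0.08, -0.05, 0, 0, 0, 0.41]
    - [0, 0.08, -0.05, 0, 0, 0, 0.41]
    - [0, 0.08, -0.05, 0, 0, 0, 0.41]
    - [0, 0, 0, 0, 0, 0, 0.41]

```text
t: 10.25
tool_pos: [0.5836, 0.0155, 0.0535]
tool_rot: [3.137, -0.172, 0.0]
contact_force: [1.1, -2.1, 0.7]
opening: 0.0604
grip_force: 0.5
```

```bash
python3 sh.py
```

```text
side theta 58.4 nv -0.026 bend u -0.0005 N 290 396 min [-0.041 -0.03   0.02 ] max [0.006 0.03  0.088]
t 10.3 tool uvz 0.017 -0.0006 0.0534 F 1.2 -0.7 0.2
top theta 55.9 nv -0.007 bend u 0.0013 N 52 95 min [-0.044 -0.03   0.021] max [ 0.005 -0.007  0.09 ]
t 10.35 tool uvz 0.017 -0.0006 0.0534 F 0.4 0.1 -0.6
```

Emit:
jog_arm:
  plan:
    - [0, 0.1, -0.02, 0, 0, 0, 0.41]
    - [0, 0.1, -0.02, 0, 0, 0, 0.41]
    - [0, 0.1, -0.02, 0, 0, 0, 0.41]
    - [0, 0.1, -0.02, 0, 0, 0, 0.41]
    - [0, 0.1, -0.02, 0, 0, 0, 0.41]
    - [0, 0.1, 0, 0, 0, 0, 0.41]
    - [0, 0.1, 0, 0, 0, 0, 0.41]
    - [0, 0, 0, 0, 0, 0, 0.41]

```text
t: 11.15
tool_pos: [0.5821, 0.0015, 0.0554]
tool_rot: [3.137, -0.172, 0.0]
contact_force: [0.5, -1.3, 1.8]
opening: 0.0603
grip_force: 0.9
```

```bash
python3 sh.py
```

```text
side theta 70.5 nv -0.002 bend u -0.0017 N 247 296 min [-0.02 -0.03  0.02] max [0.007 0.03  0.093]
t 11.2 tool uvz 0.0311 -0.0005 0.0554 F 1.3 0.4 2.4
top theta 160.0 nv -0.025 bend u -0.3151 N 36 43 min [-0.032 -0.03   0.088] max [-0.019 -0.011  0.094]
t 11.25 tool uvz 0.031 -0.0006 0.0553 F 2.1 -0.2 2.7
```

Emit:
jog_arm:
  plan:
    - [0, 0.1, 0, 0, 0, 0, 0.41]
    - [0, 0.1, 0, 0, 0, 0, 0.41]
    - [0, 0.1, 0, 0, 0, 0, 0.41]
    - [0, 0.1, 0, 0, 0, 0, 0.41]
    - [0, 0.1, 0, 0, 0, 0, 0.41]
    - [0, 0.1, 0, 0, 0, 0, 0.41]
    - [0, 0.1, 0, 0, 0, 0, 0.41]
    - [0, 0, 0, 0, 0, 0, 0.41]

```text
t: 12.05
tool_pos: [0.5805, -0.0124, 0.0553]
tool_rot: [3.137, -0.172, 0.0]
contact_force: [-0.1, -2.4, 2.6]
opening: 0.0602
grip_force: 1.2
```

```bash
python3 sh.py; python3 th.py pics/s4.png
```

```text
side theta 81.0 nv -0.006 bend u -0.0015 N 191 217 min [-0.003 -0.03   0.02 ] max [0.011 0.03  0.097]
t 12.1 tool uvz 0.0451 -0.0007 0.0553 F 1.3 0.5 1.5
top theta 171.9 nv 0.009 bend u -0.7688 N 34 43 min [-0.014 -0.029  0.091] max [-0.003  0.03   0.095]
t 12.15 tool uvz 0.045 -0.0007 0.0553 F 1.8 -0.1 1.4
theta 81.3 yawerr 0.4 bend u -0.0532 N 1393 top [0.157 0.03  0.034] v -0.03
t 12.2 tool u,v,z 0.0449 -0.0007 0.0553 F(u,v,h) 1.6 -0.0 2.2
```

Emit:
jog_arm:
  plan:
    - [0, 0.1, 0, 0, 0, 0, 0.41]
    - [0, 0.1, 0, 0, 0, 0, 0.41]
    - [0, 0.1, 0, 0, 0, 0, 0.41]
    - [0, 0.1, 0, 0, 0, 0, 0.41]
    - [0, 0.1, 0, 0, 0, 0, 0.41]
    - [0, 0.08, 0, 0, 0, 0, 0.41]
    - [0, 0.08, 0, 0, 0, 0, 0.41]
    - [0, 0.08, 0, 0, 0, 0, 0.41]

```text
t: 13.0
tool_pos: [0.5788, -0.0267, 0.0553]
tool_rot: [-3.137, 0.172, 0.0]
contact_force: [-0.0, 0.0, 0.2]
opening: 0.06
grip_force: 0.0
```

```bash
python3 sh.py; python3 th.py pics/s4.png
```

```text
side theta 90.8 nv -0.061 bend u -0.0056 N 131 141 min [ 0.006 -0.03   0.02 ] max [ 0.01  -0.012  0.09 ]
t 13.05 tool uvz 0.0599 -0.0006 0.0554 F 0.2 -0.3 -0.3
top theta 10.7 nv 0.006 bend u 0.4242 N 48 91 min [-0.004 -0.031  0.091] max [0.01  0.03  0.096]
t 13.1 tool uvz 0.0598 -0.0007 0.0554 F -0.3 -0.7 -0.1
theta 0.2 yawerr -0.9 bend u 0.0075 N 154 top [0.009 0.001 0.091] v -0.03
t 13.15 tool u,v,z 0.0597 -0.0006 0.0554 F(u,v,h) 0.7 0.5 0.6
```

The bracket is down flat. Next I lift clear, go behind the short arm, and turn the tool so that both fingers push it along the ledge normal.

Emit:
jog_arm:
  plan:
    - [0, 0.3, 0, 0, 0, 0, 0.41]
    - [0, 0, -1, 0, 0, 0, 0.41]
    - [0, 0, -1, 0, 0, 0, 0.41]
    - [0, 0, -1, 0, 0, 0, 0.41]
    - [0, 0, -1, 0, 0, 0, 0.41]
    - [0, 0, -1, 0, 0, 0, 0.41]

```text
t: 13.75
tool_pos: [0.5781, -0.0331, 0.1561]
tool_rot: [3.137, -0.172, 0.0]
contact_force: [0.0, -0.1, 0.8]
opening: 0.0599
grip_force: 0.0
```

Emit:
jog_arm:
  plan:
    - [0, -1, 0, 0, 0, 0, 0.0]
    - [0, -1, 0, 0, 0, 0, 0.0]
    - [0, -1, 0, 0, 0, 0, -0.4]
    - [0, -1, 0, 0, 0, 0, -0.4]
    - [0, -1, 0, 0, 0, 0, -0.4]
    - [0, -1, 0, 0, 0, 0, -0.4]

```text
t: 14.35
tool_pos: [0.5914, 0.087, 0.1553]
tool_rot: [3.137, -0.172, 0.0]
contact_force: [0.2, 0.1, 0.4]
opening: 0.0255
grip_force: 0.0
```

```bash
python3 - <<'E'
from est import *
im,P,u,v,h=est("wrist"); o=ctrl.get_obs(); print(o["t"],np.round(o["q"],2),np.round(o["tool_pos"],4),o["opening"])
m=(h>.085)&(h<.105)&(u>-.03)&(u<.03)&(abs(v)<.045); print("short top",m.sum(),cv2.minAreaRect(np.c_[u[m],v[m]].astype(np.float32)))
im,P,u,v,h=est("top")
m=(h>.003)&(h<.010)&(u>.02)&(u<.175)&(abs(v)<.045); print("tall",m.sum(),cv2.minAreaRect(np.c_[u[m],v[m]].astype(np.float32)),np.median(h[m]))
m=(h>.085)&(h<.105)&(u>-.03)&(u<.03)&(abs(v)<.045); print("short top",m.sum(),cv2.minAreaRect(np.c_[u[m],v[m]].astype(np.float32)))
E
```

```text
14.4 [0.03 0.05 1.75 0.   1.35 1.7 ] [0.5914 0.0896 0.1553] 0.025509679801285705
short top 2159 ((0.0007377150468528271, 0.0011792704463005066), (0.059873953461647034, 0.01467793621122837), 89.5002670288086)
tall 669 ((0.11407255381345749, -0.001973714679479599), (0.11880941689014435, 0.08416109532117844), 3.358205556869507) 0.005364557147949922
short top 89 ((0.003196369856595993, -0.011796923354268074), (0.03692992404103279, 0.013962339609861374), 89.69911193847656)
```

Emit:
jog_arm:
  plan:
    - [0, 0, 0, 0, 0, -0.19, -0.4]
    - [0, 0, 0, 0, 0, -0.19, -0.4]
    - [0, 0, 0, 0, 0, -0.19, -0.4]
    - [0, 0, 0, 0, 0, -0.19, -0.4]
    - [0, 0, 0, 0, 0, -0.19, -0.4]
    - [0, 0, 0, 0, 0, -0.19, -0.4]
    - [0, 0, 0, 0, 0, -0.19, -0.4]
    - [0, 0, 0, 0, 0, -0.19, -0.4]

```text
t: 15.25
tool_pos: [0.5913, 0.0854, 0.1552]
tool_rot: [2.686, 1.628, -0.001]
contact_force: [0.0, 0.8, 0.2]
opening: 0.0258
grip_force: 0.0
```

Emit:
jog_arm:
  plan:
    - [0, 0, 0, 0, 0, -0.19, -0.4]
    - [0, 0, 0, 0, 0, -0.19, -0.4]
    - [0, 0, 0, 0, 0, -0.19, -0.4]
    - [0.4, 0, 0.8, 0, 0, 0, -0.4]
    - [0, 0, 0.8, 0, 0, 0, -0.4]
    - [0, 0, 0.8, 0, 0, 0, -0.4]
    - [0, 0, 0.8, 0, 0, 0, -0.4]
    - [0, 0, 0.8, 0, 0, 0, -0.4]

```text
t: 16.05
tool_pos: [0.5909, 0.0944, 0.073]
tool_rot: [-2.264, -2.176, 0.002]
contact_force: [0.2, 0.1, -0.4]
opening: 0.0255
grip_force: 0.0
```

Emit:
jog_arm:
  plan:
    - [0, 0, 0.8, 0, 0, 0, -0.4]
    - [0, 0, 0.8, 0, 0, 0, -0.4]
    - [-0.5, 0, 0.4, 0, 0, 0, -0.4]
    - [-0.5, 0, 0, 0, 0, 0, -0.4]
    - [-0.5, 0, 0, 0, 0, 0, -0.4]
    - [-0.4, 0, 0, 0, 0, 0, -0.4]

```text
t: 16.65
tool_pos: [0.591, 0.0552, 0.0364]
tool_rot: [2.264, 2.176, 0.002]
contact_force: [0.3, 0.2, -0.3]
opening: 0.0255
grip_force: 0.0
```

Emit:
jog_arm:
  plan:
    - [-0.2, 0, 0, 0, 0, 0, -0.4]
    - [-0.2, 0, 0, 0, 0, 0, -0.4]
    - [-0.25, 0, 0, 0, 0, 0, -0.4]
    - [-0.25, 0, 0, 0, 0, 0, -0.4]
    - [-0.25, 0, 0, 0, 0, 0, -0.4]
    - [-0.25, 0, 0, 0, 0, 0, -0.4]
    - [-0.25, 0, 0, 0, 0, 0, -0.4]
    - [-0.15, 0, 0, 0, 0, 0, -0.4]

```text
t: 17.45
tool_pos: [0.5888, 0.0201, 0.0353]
tool_rot: [2.264, 2.178, 0.0]
contact_force: [-0.8, 2.6, 0.9]
opening: 0.0255
grip_force: 0.0
```

```bash
cat > gap.py <<'E'
from est import *
a,P,u,v,h=est("top"); s,Ps,us,vs,hs=est("side")
o=ctrl.get_obs();print(round(o["t"],2),np.round(o["tool_pos"],4),np.round(o["contact_force"],1))
k=5;cv2.imwrite("pics/g%d.png"%(o["t"]*100),np.hstack([cv2.resize(a[140:240,300:400],None,fx=4,fy=4),cv2.resize(s[250:400,240:390],(400,400))])[:,:,::-1])
# tall arm colour mask in top view -> plane h=6mm
hsv=cv2.cvtColor(a,cv2.COLOR_RGB2HSV)
X,Y,Z=P[...,0],P[...,1],P[...,2]
m=((Z>.08)&(Z<.105)&(abs(X-.58)<.05)&(Y<.06)&(Y>-.06)&(hsv[...,1]<50)&(hsv[...,2]>120)); print("short top",m.sum(), P[m].mean(0).round(4))
b,Pb,ub,vb,hb=est("wrist"); X,Y,Z=[Pb[...,i] for i in range(3)]
m=((Z>.088)&(Z<.1)&(abs(X-.58)<.05)&(Y<.06)&(Y>-.06)); 
if m.sum()>50: print("wrist short top",m.sum(),cv2.minAreaRect(Pb[m][:,:2].astype(np.float32)))
E
python3 gap.py; ls pics
```

```text
17.55 [0.5888 0.0197 0.0352] [-0.  -0.  -1.1]
short top 19 [ 0.5572 -0.0017  0.0933]
wrist short top 8300 ((0.5833727717399597, 0.02189534716308117), (0.03041110746562481, 0.09353131055831909), 89.13538360595703)
crop.png
g1755.png
hov.png
s2.png
s2c.png
s3.png
s3c.png
s4.png
side0.png
top0.png
```

View pics/g1755.png

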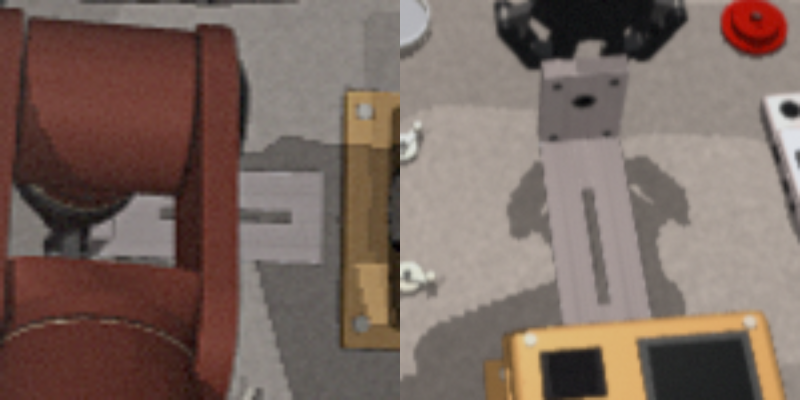

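The tall arm lies flat and is already near square, with its end at crop x≈321 and the ledge at x≈344. That leaves a gap of about 11 mm, and it is centred.

Emit:
jog_arm:
  plan:
    - [-0.15, 0, 0, 0, 0, 0, -0.4]
    - [-0.15, 0, 0, 0, 0, 0, -0.4]
    - [-0.1, 0, 0, 0, 0, 0, -0.4]
    - [-0.05, 0, 0, 0, 0, 0, -0.4]
    - [-0.05, 0, 0, 0, 0, 0, -0.4]

```text
t: 18.1
tool_pos: [0.5882, 0.0105, 0.0351]
tool_rot: [-2.264, -2.178, 0.0]
contact_force: [-0.3, 1.5, -0.6]
opening: 0.0254
grip_force: 0.0
```

Emit:
jog_arm:
  plan:
    - [-0.04, 0, 0, 0, 0, 0, -0.4]
    - [-0.04, 0, 0, 0, 0, 0, -0.4]

```text
t: 18.3
tool_pos: [0.5882, 0.009, 0.0351]
tool_rot: [-2.264, -2.178, 0.0]
contact_force: [-0.3, 1.4, -0.9]
opening: 0.0258
grip_force: 0.0
```

Emit:
jog_arm:
  plan:
    - [-0.04, 0, 0, 0, 0, 0, -0.4]
    - [-0.04, 0, 0, 0, 0, 0, -0.4]

```text
t: 18.5
tool_pos: [0.5881, 0.0074, 0.0352]
tool_rot: [-2.264, -2.178, 0.0]
contact_force: [0.1, 2.3, -1.7]
opening: 0.0258
grip_force: 0.0
```

Emit:
jog_arm:
  plan:
    - [-0.04, 0, 0, 0, 0, 0, -0.4]
    - [-0.03, 0, 0, 0, 0, 0, -0.4]

```text
t: 18.7
tool_pos: [0.5884, 0.0069, 0.0354]
tool_rot: [-2.264, -2.177, -0.003]
contact_force: [0.9, 7.0, -0.2]
opening: 0.0257
grip_force: 0.0
```

Emit:
jog_arm:
  plan:
    - [-0.03, 0, 0, 0, 0, 0, -0.4]
    - [-0.02, 0, 0, 0, 0, 0, -0.4]

```text
t: 18.9
tool_pos: [0.5887, 0.0067, 0.0358]
tool_rot: [-2.264, -2.176, -0.005]
contact_force: [0.7, 9.5, 2.1]
opening: 0.0254
grip_force: 0.0
```

```bash
python3 gap.py
```

```text
19.0 [0.5887 0.0067 0.0358] [ 1.5  8.4 -0.1]
short top 18 [ 0.5563 -0.0158  0.0942]
wrist short top 8372 ((0.5833895206451416, 0.008603082969784737), (0.029472405090928078, 0.09368395060300827), 88.67570495605469)
```

Force rises to about 9 N with the motion stopped, so the end is against the ledge. I'm retreating gently to check.

Emit:
jog_arm:
  plan:
    - [0.1, 0, 0, 0, 0, 0, -0.4]
    - [0.3, 0, 0, 0, 0, 0, -0.4]
    - [1, 0, 0, 0, 0, 0, -0.4]
    - [1, 0, 0, 0, 0, 0, -0.4]
    - [1, 0, -1, 0, 0, 0, -0.4]
    - [1, 0, -1, 0, 0, 0, -0.4]
    - [1, 0, -1, 0, 0, 0, -0.4]
    - [1, 0, -1, 0, 0, 0, -0.4]

```text
t: 19.85
tool_pos: [0.5932, 0.1334, 0.1162]
tool_rot: [2.263, 2.177, -0.001]
contact_force: [0.4, -0.1, 0.1]
opening: 0.0255
grip_force: 0.0
```

Emit:
jog_arm:
  plan:
    - [1, 0, -1, 0, 0, 0, -0.4]
    - [1, 0, -1, 0, 0, 0, -0.4]
    - [1, 0, -1, 0, 0, 0, -0.4]
    - [1, 0, -1, 0, 0, 0, -0.4]
    - [1, 0, -1, 0, 0, 0, -0.4]
    - [0, 0, 0, 0, 0, 0, -0.4]

```text
t: 20.45
tool_pos: [0.5988, 0.235, 0.2196]
tool_rot: [2.259, 2.178, 0.01]
contact_force: [-0.3, 0.4, 0.5]
opening: 0.0257
grip_force: 0.0
```

```bash
python3 gap.py; python3 - <<'E'
from est import *
a,P,u,v,h=est("top")
hsv=cv2.cvtColor(a,cv2.COLOR_RGB2HSV)
f=((hsv[...,1]<40)&(hsv[...,2]>100)).astype(np.uint8)
# edges of tall arm in the top picture: brightness gradient along columns, cast onto h=6mm
im,d,K,W=grab("top")
def ray(px,hz):
    r=W[:3,:3]@np.linalg.inv(K)@np.array([px[0],px[1],1.]); return (W[:3,3]+r*(hz-W[2,3])/r[2])[:2]
E
ls pics|grep g1\\\|g2
```

```text
20.55 [0.5972 0.2326 0.2155] [ 0.1 -0.2 -1.1]
short top 145 [ 0.5818 -0.0148  0.094 ]
g1755.png
g1900.png
g2055.png
```

View pics/g2055.png

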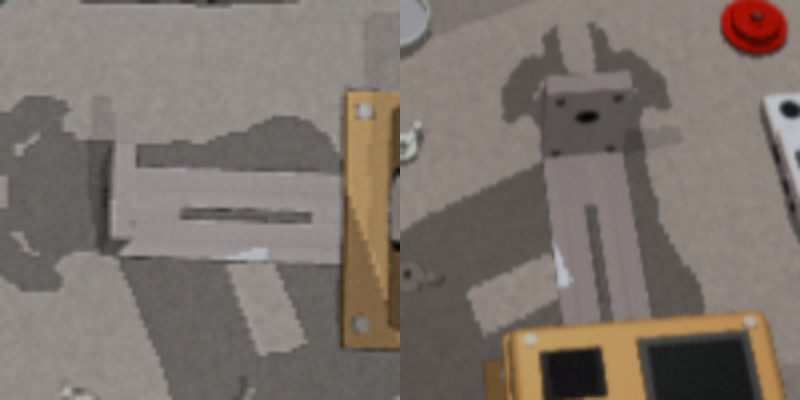

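The end meets the ledge at crop (343,220), and the arm is laid with the short arm up. I'll check squareness numerically.

```bash
python3 - <<'E'
from est import *
ims=[grab("top") for _ in range(4)]; im=np.mean([i[0].astype(float) for i in ims],0); _,d,K,W=ims[0]
def ray(x,y,hz):
    r=W[:3,:3]@np.linalg.inv(K)@np.array([x,y,1.]); return (W[:3,3]+r*(hz-W[2,3])/r[2])[:2]
def sub(p):  # half-level crossing of a profile step
    lo,hi=p[:3].mean(),p[-3:].mean(); t=(p-lo)/(hi-lo); i=np.argmax(t>.5); return i-(t[i]-.5)/(t[i]-t[i-1])
def fit(p): 
    vx,vy,x,y=cv2.fitLine(np.float32(p),cv2.DIST_HUBER,0,.001,.01).ravel(); return np.degrees(np.arctan2(vy,vx)),(x,y)
sat=im[...,0]-im[...,2]; g=im.sum(2)
L=[ray(378+sub(sat[r,378:395]),r,.0) for r in list(range(166,180))+list(range(208,224))]
print("ledge",fit(L))
A=[ray(c,177+sub(g[177:189,c]),.006) for c in range(338,381)]
C=[ray(c,199+sub(-g[199:210,c]),.006) for c in range(338,356)]
print("arm upper",fit(A),"lower",fit(C))
E=[ray(376+sub(sat[r,376:394]),r,.006) for r in range(186,204)]; print("arm/ledge boundary",fit(E))
P=np.mean([cloud(i[1],K,W) for i in ims],0); X,Y,Z=[P[...,i] for i in range(3)]
m=(abs(X-.578)<.022)&(Y>-.15)&(Y<-.04)&(Z<.02); p=P[m]; co=np.linalg.lstsq(np.c_[p[:,:2],np.ones(len(p))],p[:,2],rcond=None)[0]; print("tall plane slopes deg",np.degrees(co[:2]),len(p),np.median(p[:,2]))
E
```

```text
ledge (np.float32(-2.6121893), (np.float32(0.56544006), np.float32(-0.16841374)))
arm upper (np.float32(87.63843), (np.float32(0.60945326), np.float32(-0.08212561))) lower (np.float32(86.11055), (np.float32(0.550943), np.float32(-0.061817862)))
arm/ledge boundary (np.float32(-1.111892), (np.float32(0.57920897), np.float32(-0.16881162)))
tall plane slopes deg [-0.34022536  0.45431974] 688 0.00481079482537175
```

```bash
python3 -c "
from station import ctrl
print(ctrl.finish_job())"
```

```text
the job is handed in; nothing more can be done
None
```

I handed the job in: the bracket lies flat with its tall arm up against the ledge, about 1° from square by the cameras, and the robot is clear of everything. While first lowering the gripper, its knuckle pressed on the top of the tall arm at about 38 N (limits 40 and 45 N) before I backed off. The bracket stayed upright, but force between readings wasn't seen, and the hand-in returned no verdict.

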